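# Find the full sample tin by weight

### The job

Three identical closed tins with blue lids stand on the orange rings of the slate-grey bench mat, and only one of them is full. Working from the robot's left to its right, lift each tin in turn a few centimetres straight up to feel its weight and set it back upright in its ring (the last one may stay in hand if it proves the heaviest). Then take the heaviest and finish while still holding it up in the gripper, upright and still, with its underside about 20 cm above the bench and touching nothing else, the other two standing in their rings; do not knock over any tin or disturb the other things on the bench.

Things in the scene. Friction and masses are not known exactly. Their poses are not given: they have to be found in the camera images.
- tin_a: closed round tin standing upright, 50 mm diameter, 95 mm tall, straight-sided: aluminium up to 77 mm, the top 18 mm a blue lid of the same diameter, fixed on. Origin at the centre of its underside, z up. The three look alike; which is heaviest and which ring each stands on is random. The full, heaviest one weighs 0.5 to 0.7 kg, the other two 0.15 to 0.4 kg each.
- tin_b: closed round tin standing upright, 50 mm diameter, 95 mm tall, straight-sided: aluminium up to 77 mm, the top 18 mm a blue lid of the same diameter, fixed on. Origin at the centre of its underside, z up. The three look alike; which is heaviest and which ring each stands on is random. The full, heaviest one weighs 0.5 to 0.7 kg, the other two 0.15 to 0.4 kg each.
- tin_c: closed round tin standing upright, 50 mm diameter, 95 mm tall, straight-sided: aluminium up to 77 mm, the top 18 mm a blue lid of the same diameter, fixed on. Origin at the centre of its underside, z up. The three look alike; which is heaviest and which ring each stands on is random. The full, heaviest one weighs 0.5 to 0.7 kg, the other two 0.15 to 0.4 kg each.
- mat: slate-grey bench mat, fixed, 200 (x) by 380 (y) by 5 mm thick with an orange border, flat on the bench. Origin at the centre of its underside; its y axis runs along the row of rings towards the left one, its x axis away from the robot; yaw within 0.35 rad. Other equipment is fixed, under 140 mm tall, and stands beyond 0.78 m ahead of the robot base or far to the side
- ring_left (a point): centre of the left (mat +y, robot's left) orange ring on the mat's top; each ring is a painted circle of 80 mm outer diameter, 100 mm from the next
- ring_middle (a point): centre of the middle ring, on the mat's top
- ring_right (a point): centre of the right ring (mat -y), on the mat's top
- vial: bystander: small amber glass vial, 28 mm diameter, 55 mm tall, on the far half of the mat between two rings; origin under its centre
- dish: bystander: small open white ceramic pot, 44 mm diameter, 22 mm tall, on the near half of the mat between two rings; origin under its centre
- beaker: bystander: clear plastic beaker, 76 mm diameter, 100 mm tall, on the bench left of the mat; origin under its centre
- bottle: bystander: glass bottle with a blue cap, 70 mm diameter, 140 mm tall, on the bench right of the mat; origin under its centre

How it is judged:
On the way, in this order (a step that is already met when the one before it is completed fails the run):
1. the tin on the left ring is lifted at least 17 mm above the bench by the gripper over its ring, the other two standing on the mat (((y of tin_a in the frame of mat between 0.055 and 0.145 m and z of tin_a in the frame of mat above 0.017 m and contact force between tin_a and the fingers above 0.5 N and (z of tin_b in the frame of mat below 0.012 m and angle between tin_b's own z axis and vertical below 0.2 rad) and (z of tin_c in the frame of mat below 0.012 m and angle between tin_c's own z axis and vertical below 0.2 rad)) or (y of tin_b in the frame of mat between 0.055 and 0.145 m and z of tin_b in the frame of mat above 0.017 m and contact force between tin_b and the fingers above 0.5 N and (z of tin_a in the frame of mat below 0.012 m and angle between tin_a's own z axis and vertical below 0.2 rad) and (z of tin_c in the frame of mat below 0.012 m and angle between tin_c's own z axis and vertical below 0.2 rad)) or (y of tin_c in the frame of mat between 0.055 and 0.145 m and z of tin_c in the frame of mat above 0.017 m and contact force between tin_c and the fingers above 0.5 N and (z of tin_a in the frame of mat below 0.012 m and angle between tin_a's own z axis and vertical below 0.2 rad) and (z of tin_b in the frame of mat below 0.012 m and angle between tin_b's own z axis and vertical below 0.2 rad)))), for 0.15 s.
2. the tin on the middle ring is lifted at least 17 mm above the bench by the gripper over its ring, the other two standing on the mat (((y of tin_a in the frame of mat between -0.045 and 0.045 m and z of tin_a in the frame of mat above 0.017 m and contact force between tin_a and the fingers above 0.5 N and (z of tin_b in the frame of mat below 0.012 m and angle between tin_b's own z axis and vertical below 0.2 rad) and (z of tin_c in the frame of mat below 0.012 m and angle between tin_c's own z axis and vertical below 0.2 rad)) or (y of tin_b in the frame of mat between -0.045 and 0.045 m and z of tin_b in the frame of mat above 0.017 m and contact force between tin_b and the fingers above 0.5 N and (z of tin_a in the frame of mat below 0.012 m and angle between tin_a's own z axis and vertical below 0.2 rad) and (z of tin_c in the frame of mat below 0.012 m and angle between tin_c's own z axis and vertical below 0.2 rad)) or (y of tin_c in the frame of mat between -0.045 and 0.045 m and z of tin_c in the frame of mat above 0.017 m and contact force between tin_c and the fingers above 0.5 N and (z of tin_a in the frame of mat below 0.012 m and angle between tin_a's own z axis and vertical below 0.2 rad) and (z of tin_b in the frame of mat below 0.012 m and angle between tin_b's own z axis and vertical below 0.2 rad)))), for 0.15 s.
3. the tin on the right ring is lifted at least 17 mm above the bench by the gripper over its ring, the other two standing on the mat (((y of tin_a in the frame of mat between -0.145 and -0.055 m and z of tin_a in the frame of mat above 0.017 m and contact force between tin_a and the fingers above 0.5 N and (z of tin_b in the frame of mat below 0.012 m and angle between tin_b's own z axis and vertical below 0.2 rad) and (z of tin_c in the frame of mat below 0.012 m and angle between tin_c's own z axis and vertical below 0.2 rad)) or (y of tin_b in the frame of mat between -0.145 and -0.055 m and z of tin_b in the frame of mat above 0.017 m and contact force between tin_b and the fingers above 0.5 N and (z of tin_a in the frame of mat below 0.012 m and angle between tin_a's own z axis and vertical below 0.2 rad) and (z of tin_c in the frame of mat below 0.012 m and angle between tin_c's own z axis and vertical below 0.2 rad)) or (y of tin_c in the frame of mat between -0.145 and -0.055 m and z of tin_c in the frame of mat above 0.017 m and contact force between tin_c and the fingers above 0.5 N and (z of tin_a in the frame of mat below 0.012 m and angle between tin_a's own z axis and vertical below 0.2 rad) and (z of tin_b in the frame of mat below 0.012 m and angle between tin_b's own z axis and vertical below 0.2 rad)))), for 0.15 s.
At the end, for the whole second after the job is handed in: The heaviest tin is in the fingers, underside over 14 cm above the bench, within 0.3 rad of upright, slower than 5 cm/s, resting on nothing; the others stand released, upright and still within 25 mm of a ring's centre, each pressing on the mat with 0.8 to 4.4 N (so neither is the heavy one) (((height (world z) of tin_a above 0.14 m and angle between tin_a's own z axis and vertical below 0.3 rad and linear speed of tin_a below 0.05 m/s and contact force between tin_a and the fingers above 1 N and contact force between tin_a and bottle below 0.2 N and ((z of tin_b in the frame of mat below 0.012 m and angle between tin_b's own z axis and vertical below 0.2 rad) and (horizontal distance between tin_b and ring_left below 0.025 m or horizontal distance between tin_b and ring_middle below 0.025 m or horizontal distance between tin_b and ring_right below 0.025 m) and linear speed of tin_b below 0.03 m/s and contact force between tin_b and the fingers below 0.1 N and contact force between tin_b and mat between 0.8 and 4.4 N) and ((z of tin_c in the frame of mat below 0.012 m and angle between tin_c's own z axis and vertical below 0.2 rad) and (horizontal distance between tin_c and ring_left below 0.025 m or horizontal distance between tin_c and ring_middle below 0.025 m or horizontal distance between tin_c and ring_right below 0.025 m) and linear speed of tin_c below 0.03 m/s and contact force between tin_c and the fingers below 0.1 N and contact force between tin_c and mat between 0.8 and 4.4 N)) or (height (world z) of tin_b above 0.14 m and angle between tin_b's own z axis and vertical below 0.3 rad and linear speed of tin_b below 0.05 m/s and contact force between tin_b and the fingers above 1 N and contact force between tin_b and bottle below 0.2 N and ((z of tin_a in the frame of mat below 0.012 m and angle between tin_a's own z axis and vertical below 0.2 rad) and (horizontal distance between tin_a and ring_left below 0.025 m or horizontal distance between tin_a and ring_middle below 0.025 m or horizontal distance between tin_a and ring_right below 0.025 m) and linear speed of tin_a below 0.03 m/s and contact force between tin_a and the fingers below 0.1 N and contact force between tin_a and mat between 0.8 and 4.4 N) and ((z of tin_c in the frame of mat below 0.012 m and angle between tin_c's own z axis and vertical below 0.2 rad) and (horizontal distance between tin_c and ring_left below 0.025 m or horizontal distance between tin_c and ring_middle below 0.025 m or horizontal distance between tin_c and ring_right below 0.025 m) and linear speed of tin_c below 0.03 m/s and contact force between tin_c and the fingers below 0.1 N and contact force between tin_c and mat between 0.8 and 4.4 N)) or (height (world z) of tin_c above 0.14 m and angle between tin_c's own z axis and vertical below 0.3 rad and linear speed of tin_c below 0.05 m/s and contact force between tin_c and the fingers above 1 N and contact force between tin_c and bottle below 0.2 N and ((z of tin_a in the frame of mat below 0.012 m and angle between tin_a's own z axis and vertical below 0.2 rad) and (horizontal distance between tin_a and ring_left below 0.025 m or horizontal distance between tin_a and ring_middle below 0.025 m or horizontal distance between tin_a and ring_right below 0.025 m) and linear speed of tin_a below 0.03 m/s and contact force between tin_a and the fingers below 0.1 N and contact force between tin_a and mat between 0.8 and 4.4 N) and ((z of tin_b in the frame of mat below 0.012 m and angle between tin_b's own z axis and vertical below 0.2 rad) and (horizontal distance between tin_b and ring_left below 0.025 m or horizontal distance between tin_b and ring_middle below 0.025 m or horizontal distance between tin_b and ring_right below 0.025 m) and linear speed of tin_b below 0.03 m/s and contact force between tin_b and the fingers below 0.1 N and contact force between tin_b and mat between 0.8 and 4.4 N)))); the arm keeps its last pose, push and grip.
It fails at once if a tin is tipped over (angle between any of tin_a, tin_b, tin_c's own z axis and vertical above 0.6 rad).
It fails at once if a bystander is moved by more than 3 cm or tipped (distance of any of vial, dish, beaker, bottle from where it was at the start of the episode above 0.03 m or angle between any of vial, dish, beaker, bottle's own z axis and vertical above 0.5 rad).
It also fails if it takes over 64 s, if anything falls off the work surface, if the arm or the gripper's body presses on something with over 40 N, if the wrist force passes 120 N, or if a joint passes its speed limit or range.

### The arm

A 6-joint arm with a two-finger parallel gripper is mounted at the origin on the work surface. World frame = base frame: x ahead of the robot, y to its left, z up, the work surface at z = 0. Lengths are in m, angles in rad, forces in N, time in s.
With the tool pointing down it reaches from about 0.25 to 0.775 m from the base axis. Payload 4 kg.
Tool frame: the origin (TCP) lies between the finger pads; the fingertips stand 14 mm ahead of it and the grasp point (between the pads) lies 5 mm behind it; z points along the fingers, y is the line along which they close (so a half turn about z gives the same grasp; the last joint's range is limited). The gripper opens to 85 mm and grips with 20 to 120 N. Pads are 22 mm wide; open, the fingers measure 114 mm over their backs; the gripper's body (76 mm by 85 mm) begins 54 mm behind the grasp point. The pads swing forward as they close: fully open they stand 13 mm farther back than shut.
Start: joints at [1.03, 0.087, 1.371, -0, 1.684, -0.103], TCP at [0.233, 0.498, 0.245] pointing down, gripper open.
Joint ranges: [-3.1, 3.1], [-0.76, 2.03], [0.27, 2.55], [-1.08, 4.22], [0.17, 2.65], [-2.57, 2.57]. Speed limits (rad/s): [2.79, 2.79, 3.14, 3.14, 3.14, 3.14].

### API

Orientations are given as a 3x3 rotation matrix whose columns are the frame's x, y, z axes.
In Python, from plant import robot gives the robot as it stands. The module is installed in compiled form; this text tells all that it offers.
- The arm moves only by the tool play_rows, never from a script. Its argument "plan" is a list of rows, each an object with "claw": the closure, from 0 (fully open) to 1 (shut); "travel": the shift along the tool's x, y, z in units of 30 mm (1.0 is 30 mm), a list of three; "turn": the turn about the tool's z in units of 8 degrees (1.0 is 8 degrees). In form: [{"claw": claw, "travel": [dx, dy, dz], "turn": turn}, ...]. A call has 1 to 20 rows; each row is the pose to reach, as a shift and turn from the pose commanded when the call began, along the tool's axes at that moment; what a row does not reach only later rows make up. A row lasts 1/10 s, in which the tool goes at most 50 mm and 8.59 degrees, less where a joint would pass 70% of its speed; a pose out of reach is approached as far as the arm can. A call with a gripper value outside its range is refused whole. The fingers move at their own pace and stop on an object; "grip_force" is the grip in N (left out, the last holds). Time passes only in rows, so rows that repeat a pose let the fingers close. It gives the time, the measured TCP pose, the force, the opening and the grip force at its end, in the units of the state.
- robot.get_obs(): the state, without advancing time (a new reading comes with each control period).
- robot.camera(name): name is "scene" or "top"; returns a dict with "img" (420x560x3 uint8, red, green, blue), "fx", "fy", "cx", "cy" (pixels), "cam_to_world" (4x4, takes a point from camera to world coordinates). Camera axes: x right, y down, z forward; pixel columns grow to the right and rows downward; lengths in m; the calibration is good to about 2 mm. A picture is of the moment at which its call begins. There is no depth.
- robot.hand_in(): hands the job in; it is judged then, once.
Trained networks look in a picture, given as the dict that the camera call returned (one of the last four; its "shot" number tells which), for a name from the list of things; names that differ only in an ending like _2 or _b are one class to them, and where a whole thing is asked for, a point or a joint stands for the part that bears it (a point fixed in the world has none). Each returns a list of dicts, best first, with "p" (0 to 1); they miss things now and then, are a little off and sometimes report something else, mostly with a low value. They report only what shows in the picture. A call takes as long as a camera call.
- robot.boxes_of(picture, target): "xy" ([column, row] in pixels, amid what is visible of it).
- robot.spot_point(picture, target): "xy" ([column, row] in pixels: a listed point, or the origin of a listed thing).
The state is a dict: "time": time; "qpos": joint angles; "qvel": joint speeds; "joint_efforts": joint torques, N m; "eef_pos": TCP position; "tool_rot": TCP orientation; "ft_force": force on the tool from outside, world axes, zero at the start; "torque": the same for the moment, N m; "grip_width": finger opening in m; "finger_force": force on a finger pad.
Only numpy, scipy, OpenCV 4.12 (cv2) and the standard library are available. Lean on these libraries where they do the work, as an engineer would, in place of code of your own. Each camera call takes 0.05 s, during which the arm holds its last target. There are 200 camera calls.

## Working session

There is one attempt and no reset: what is moved stays moved. The work goes in short steps, Python scripts to look and compute and a tool call to move; the robot and the scene stay as the last step left them, time stands still between calls to the robot, and variables do not carry over. Pictures are saved under pics/ and viewed, at most 10 in all, crops included, and the job is handed in when it is done.

Besides the shell and the picture viewer there is one more tool, called after "Emit:" as a command line: name --argument value ..., lists and objects as JSON in quotes. play_rows: Moves the arm, as the interface text tells. Its arguments: {"type":"object","properties":{"plan":{"type":"array","items":{"type":"object","properties":{"claw":{"type":"number"},"travel":{"type":"array","items":{"type":"number"}},"turn":{"type":"number"}}}},"grip_force":{"type":"number"}},"required":["plan"]}

```bash
mkdir -p pics
cat > h.py <<'E'
import numpy as np, cv2
from plant import robot
def ray(p,xy,z):
    T=np.array(p["cam_to_world"]); d=T[:3,:3]@np.array([(xy[0]-p["cx"])/p["fx"],(xy[1]-p["cy"])/p["fy"],1])
    o=T[:3,3]; return o+d*(z-o[2])/d[2]
E
python3 - <<'E'
from h import *
o=robot.get_obs(); print({k:np.round(v,3).tolist() for k,v in o.items()})
for c in ("top","scene"):
    p=robot.camera(c); cv2.imwrite(f"pics/{c}0.png",p["img"][:,:,::-1])
    print(c,np.round(np.array(p["cam_to_world"])[:3,3],3))
    for n,z in [("tin_a",0.005),("ring_left",.005),("ring_middle",.005),("ring_right",.005),("vial",.005),("dish",.005),("beaker",0),("bottle",0)]:
        for r in robot.spot_point(p,n)[:4]: print(n,round(r["p"],2),np.round(r["xy"],1),np.round(ray(p,r["xy"],z),3)[:2])
E
```

```text
{'time': 0.0, 'qpos': [1.03, 0.088, 1.372, 0.0, 1.684, -0.103], 'qvel': [0.003, -0.001, 0.0, 0.002, -0.0, -0.002], 'joint_efforts': [0.0, -35.188, -31.327, -0.0, 0.011, -0.0], 'eef_pos': [0.233, 0.498, 0.244], 'tool_rot': [[-0.906, 0.424, -0.001], [0.424, 0.906, -0.002], [0.0, -0.002, -1.0]], 'ft_force': [0.559, 0.186, 1.088], 'torque': [0.003, -0.023, -0.02], 'finger_force': 0.0, 'grip_width': 0.085}
top [ 0.448 -0.022  0.94 ]
tin_a 0.81 [320.  194.5] [ 0.585 -0.088]
tin_a 0.69 [273.7 195.1] [0.584 0.024]
tin_a 0.58 [236.1 191.8] [0.594 0.115]
ring_left 0.68 [235.9 190.4] [0.597 0.115]
ring_middle 0.9 [276.5 191.3] [0.594 0.017]
ring_right 0.6 [316.3 196.4] [ 0.58  -0.079]
vial 0.69 [255.7 158.8] [0.674 0.067]
dish 0.8 [293.5 227.1] [ 0.507 -0.023]
dish 0.39 [317.9 195.7] [ 0.582 -0.083]
beaker 0.71 [100.3 211. ] [0.551 0.448]
beaker 0.6 [275.3 194. ] [0.588 0.02 ]
bottle 0.76 [458.  232.9] [ 0.49  -0.413]
scene [1.274 0.633 0.795]
tin_a 0.91 [307.6 253. ] [0.59  0.119]
tin_a 0.6 [281.6 239.5] [0.593 0.031]
ring_left 0.59 [311.1 256.4] [0.594 0.134]
ring_middle 0.66 [278.8 235.6] [0.585 0.015]
ring_middle 0.34 [280.8 237.7] [0.588 0.025]
ring_right 0.74 [255.  221.5] [ 0.582 -0.079]
vial 0.49 [275.6 261. ] [0.666 0.074]
beaker 0.88 [428.9 309.5] [0.558 0.445]
bottle 0.89 [201.8 169.3] [ 0.486 -0.419]
```

Run:
```python
import cv2
a=cv2.imread("pics/top0.png")[120:270,180:380]; cv2.imwrite("pics/top0c.png",cv2.resize(a,(800,600),interpolation=cv2.INTER_CUBIC))
from h import *
p=robot.camera("top"); hsv=cv2.cvtColor(p["img"],cv2.COLOR_RGB2HSV)
m=cv2.inRange(hsv,(95,100,50),(130,255,255))
n,l,s,c=cv2.connectedComponentsWithStats(m)
for i in range(1,n):
    if s[i,4]>40: print(s[i],np.round(c[i],1),np.round(ray(p,c[i],.1),4))
m=cv2.inRange(hsv,(5,120,100),(22,255,255)); n,l,s,c=cv2.connectedComponentsWithStats(m)
for i in range(1,n):
    if s[i,4]>40: print("or",s[i],np.round(c[i],1))
pts=np.argwhere(l==1+np.argmax(s[1:,4]))[:,::-1].astype(np.float32)
r=cv2.minAreaRect(pts); print(r,ray(p,r[0],.005)); print([np.round(ray(p,q,.005)[:2],3) for q in cv2.boxPoints(r)])
```

```text
[160   9  24  24 430] [171.4  20.5] [0.976  0.2507 0.1   ]
[   0   35   91   79 6854] [43.8 74.7] [0.8525 0.5398 0.1   ]
[389  91  15   7  66] [395.4  93.8] [ 0.7933 -0.2511  0.1   ]
[218 174  24  24 431] [229.4 185.9] [0.592  0.1154 0.1   ]
[261 178  23  24 420] [271.9 189.2] [0.5835 0.0229 0.1   ]
[309 178  24  24 435] [320.8 189.6] [ 0.5815 -0.083   0.1   ]
[482 223  20  17 266] [491.8 231.2] [ 0.4881 -0.4426  0.1   ]
or [ 472   15   88   54 4477] [516.4  41.2]
or [195 151  97  85 689] [222.6 199.9]
or [260 154  95  85 698] [326. 188.]
or [217 177  34  32 122] [236.7 196.6]
or [259 179  33  32 116] [278.2 199. ]
or [300 181  33  32 114] [313.1 200.9]
((515.9977416992188, 41.40005111694336), (51.98716735839844, 87.15625762939453), 88.72696685791016) [ 0.96107591 -0.57788824  0.005     ]
[array([ 1.029, -0.474]), array([ 1.029, -0.688]), array([ 0.894, -0.68 ]), array([ 0.894, -0.469])]
```

View pics/top0c.png

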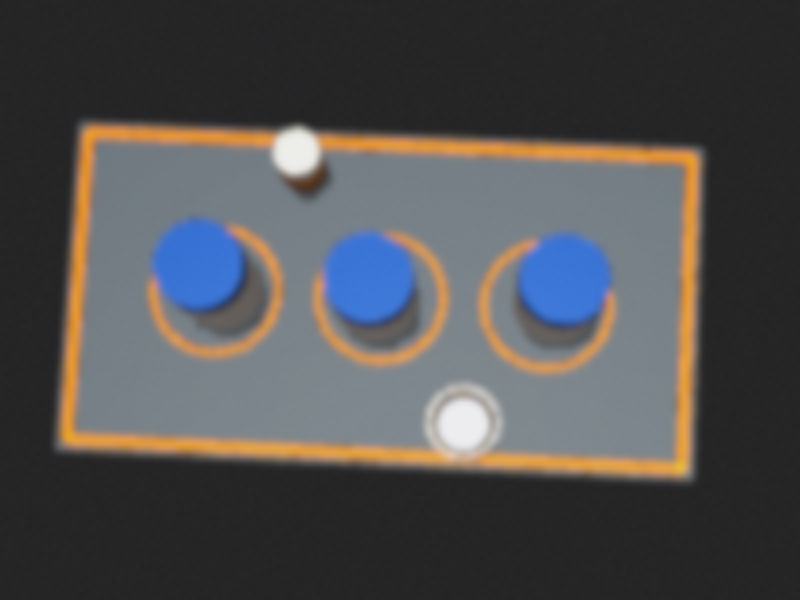

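View pics/scene0.png

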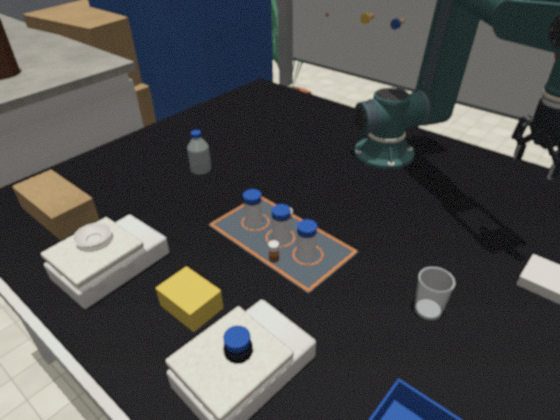

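The top crop shows three blue lids at crop (198,265), (370,278) and (565,280). The vial is at (298,153) and the dish at (462,420), on opposite sides of the row. The scene view confirms the beaker and bottle are well clear. I'll close the fingers along world x, which keeps them away from the neighbouring tins.

Emit:
play_rows --plan '[{"claw": 0, "travel": [-0.6, -0.25, 0.05], "turn": 0.3}, {"claw": 0, "travel": [-1.8, -0.7, 0.15], "turn": 0.9}, {"claw": 0, "travel": [-3, -1.2, 0.3], "turn": 1.5}, {"claw": 0, "travel": [-4.3, -1.7, 0.4], "turn": 2.2}, {"claw": 0, "travel": [-5.6, -2.2, 0.5], "turn": 2.9}, {"claw": 0, "travel": [-6.9, -2.75, 0.6], "turn": 3.6}, {"claw": 0, "travel": [-8.2, -3.3, 0.7], "turn": 4.3}, {"claw": 0, "travel": [-9.5, -3.8, 0.8], "turn": 5}, {"claw": 0, "travel": [-10.8, -4.3, 0.95], "turn": 5.7}, {"claw": 0, "travel": [-12.1, -4.8, 1.1], "turn": 6.3}, {"claw": 0, "travel": [-13.3, -5.3, 1.2], "turn": 6.9}, {"claw": 0, "travel": [-14.4, -5.75, 1.3], "turn": 7.4}, {"claw": 0, "travel": [-15.4, -6.15, 1.4], "turn": 7.8}, {"claw": 0, "travel": [-16, -6.4, 1.5], "turn": 8}, {"claw": 0, "travel": [-16.26, -6.49, 1.5], "turn": 8.1}, {"claw": 0, "travel": [-16.26, -6.49, 1.5], "turn": 8.1}, {"claw": 0, "travel": [-16.26, -6.49, 1.5], "turn": 8.1}, {"claw": 0, "travel": [-16.26, -6.49, 1.5], "turn": 8.1}]' --grip_force 70

```text
time: 2.75
eef_pos: [0.5918, 0.1163, 0.2008]
tool_rot: [[-0.004, 1.0, 0.0], [1.0, 0.004, 0.001], [0.001, 0.0, -1.0]]
ft_force: [-0.7, 0.3, 0.0]
grip_width: 0.0855
finger_force: 0.0
```

```bash
cat >> h.py <<'E'
def weigh(n=8):
    f=[];e=[]
    for _ in range(n):
        robot.camera("top"); o=robot.get_obs(); f.append(o["ft_force"]); e.append(o["joint_efforts"])
    print("ft",np.mean(f,0).round(3),np.std(f,0).round(2),"eff",np.mean(e,0).round(3)); return robot.get_obs()
E
python3 -c "
from h import *
weigh()"
```

```text
ft [ 0.053 -0.458  0.174] [0.49 0.49 0.31] eff [-2.0000e-03 -4.0530e+01 -3.1067e+01  2.0000e-03 -0.0000e+00 -0.0000e+00]
```

Emit:
play_rows --plan '[{"claw": 0, "travel": [0, 0, 0.6], "turn": 0}, {"claw": 0, "travel": [0, 0, 1.4], "turn": 0}, {"claw": 0, "travel": [0, 0, 2.2], "turn": 0}, {"claw": 0, "travel": [0, 0, 3], "turn": 0}, {"claw": 0, "travel": [0, 0, 3.6], "turn": 0}, {"claw": 0, "travel": [0, 0, 4.2], "turn": 0}, {"claw": 0, "travel": [0, 0, 4.5], "turn": 0}, {"claw": 0, "travel": [0, 0, 4.6], "turn": 0}, {"claw": 0, "travel": [0, 0, 4.6], "turn": 0}, {"claw": 0.2, "travel": [0, 0, 4.6], "turn": 0}, {"claw": 0.3, "travel": [0, 0, 4.6], "turn": 0}, {"claw": 0.4, "travel": [0, 0, 4.6], "turn": 0}, {"claw": 0.6, "travel": [0, 0, 4.6], "turn": 0}, {"claw": 1, "travel": [0, 0, 4.6], "turn": 0}, {"claw": 1, "travel": [0, 0, 4.6], "turn": 0}, {"claw": 1, "travel": [0, 0, 4.6], "turn": 0}, {"claw": 1, "travel": [0, 0, 4.6], "turn": 0}, {"claw": 1, "travel": [0, 0, 4.6], "turn": 0}]'

```text
time: 4.95
eef_pos: [0.5927, 0.1151, 0.0635]
tool_rot: [[-0.002, 1.0, 0.001], [1.0, 0.002, 0.0], [0.0, 0.001, -1.0]]
ft_force: [-2.6, -0.5, 6.1]
grip_width: 0.0487
finger_force: 73.0
```

Emit:
play_rows --plan '[{"claw": 1, "travel": [0, 0, -0.1], "turn": 0}, {"claw": 1, "travel": [0, 0, -0.3], "turn": 0}, {"claw": 1, "travel": [0, 0, -0.6], "turn": 0}, {"claw": 1, "travel": [0, 0, -0.9], "turn": 0}, {"claw": 1, "travel": [0, 0, -1.1], "turn": 0}, {"claw": 1, "travel": [0, 0, -1.2], "turn": 0}, {"claw": 1, "travel": [0, 0, -1.2], "turn": 0}, {"claw": 1, "travel": [0, 0, -1.2], "turn": 0}, {"claw": 1, "travel": [0, 0, -1.2], "turn": 0}, {"claw": 1, "travel": [0, 0, -1.2], "turn": 0}]'

```text
time: 5.95
eef_pos: [0.5921, 0.115, 0.0978]
tool_rot: [[-0.002, 1.0, -0.001], [1.0, 0.002, -0.0], [-0.0, -0.001, -1.0]]
ft_force: [-0.0, 0.6, -3.8]
grip_width: 0.0488
finger_force: 72.7
```

```bash
python3 -c "
from h import *
weigh(12)
p=robot.camera('scene'); cv2.imwrite('pics/l1.png',cv2.resize(p['img'][150:300,180:380,::-1],(600,450)))"
```

```text
ft [-0.244  0.195 -3.557] [0.43 0.36 0.35] eff [ 0.0000e+00 -4.3538e+01 -3.1170e+01  4.0000e-03  3.0000e-03 -0.0000e+00]
```

View pics/l1.png

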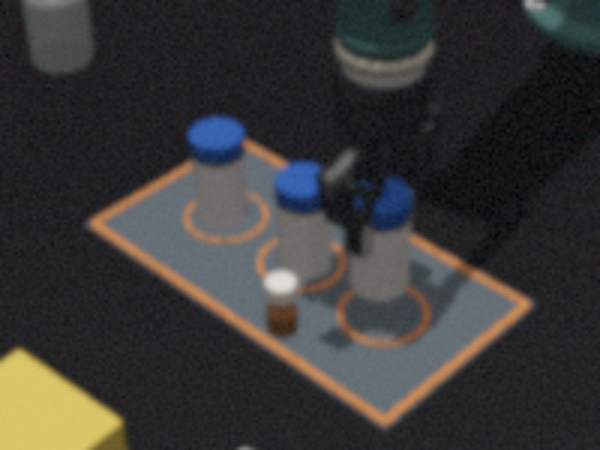

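The scene view shows the left tin hanging upright at about (380,240), clear of its ring. It weighs about 3.7 N, so it's a light one. I'll set it back.

Emit:
play_rows --plan '[{"claw": 1, "travel": [0, 0, 0.3], "turn": 0}, {"claw": 1, "travel": [0, 0, 0.6], "turn": 0}, {"claw": 1, "travel": [0, 0, 0.9], "turn": 0}, {"claw": 1, "travel": [0, 0, 1.05], "turn": 0}, {"claw": 1, "travel": [0, 0, 1.15], "turn": 0}, {"claw": 1, "travel": [0, 0, 1.2], "turn": 0}, {"claw": 1, "travel": [0, 0, 1.2], "turn": 0}, {"claw": 1, "travel": [0, 0, 1.2], "turn": 0}, {"claw": 0.3, "travel": [0, 0, 1.2], "turn": 0}, {"claw": 0.2, "travel": [0, 0, 1.2], "turn": 0}, {"claw": 0, "travel": [0, 0, 1.2], "turn": 0}, {"claw": 0, "travel": [0, 0, 1.2], "turn": 0}, {"claw": 0, "travel": [0, 0, 1.2], "turn": 0}, {"claw": 0, "travel": [0, 0, 1.2], "turn": 0}]'

```text
time: 8.0
eef_pos: [0.5925, 0.115, 0.0622]
tool_rot: [[-0.002, 1.0, 0.0], [1.0, 0.002, 0.0], [0.0, 0.0, -1.0]]
ft_force: [0.1, -0.2, -0.3]
grip_width: 0.0855
finger_force: 0.0
```

Emit:
play_rows --plan '[{"claw": 0, "travel": [0, 0, -0.3], "turn": 0}, {"claw": 0, "travel": [0, 0, -0.9], "turn": 0}, {"claw": 0, "travel": [0, 0, -1.7], "turn": 0}, {"claw": 0, "travel": [0, 0, -2.6], "turn": 0}, {"claw": 0, "travel": [0, 0, -3.5], "turn": 0}, {"claw": 0, "travel": [0, 0, -4.2], "turn": 0}, {"claw": 0, "travel": [0, 0, -4.6], "turn": 0}, {"claw": 0, "travel": [-0.5, -0.1, -4.6], "turn": 0}, {"claw": 0, "travel": [-1.2, -0.2, -4.6], "turn": 0}, {"claw": 0, "travel": [-2, -0.2, -4.6], "turn": 0}, {"claw": 0, "travel": [-2.7, -0.3, -4.6], "turn": 0}, {"claw": 0, "travel": [-3.1, -0.3, -4.6], "turn": 0}, {"claw": 0, "travel": [-3.1, -0.3, -4.6], "turn": 0}, {"claw": 0, "travel": [-3.1, -0.3, -4.6], "turn": 0}]'

```text
time: 9.4
eef_pos: [0.5833, 0.022, 0.1996]
tool_rot: [[-0.002, 1.0, -0.001], [1.0, 0.002, 0.001], [0.001, -0.001, -1.0]]
ft_force: [0.6, 0.0, -1.1]
grip_width: 0.0852
finger_force: 0.0
```

Run:
```python
from h import *
weigh(4)
for c in ("scene","top"):
    p=robot.camera(c)
    for r in robot.spot_point(p,"tin_a")[:4]: print(c,round(r["p"],2),np.round(r["xy"],1),np.round(ray(p,r["xy"],.005),3)[:2])
cv2.imwrite('pics/l2.png',cv2.resize(p['img'][120:270,180:380,::-1],(600,450)))
```

```text
ft [-0.049 -0.046  0.146] [0.52 0.44 0.6 ] eff [-3.2200e-01 -3.8638e+01 -3.0953e+01 -2.0000e-02  3.0000e-03  0.0000e+00]
scene 0.83 [308.3 255.2] [0.595 0.125]
scene 0.69 [251.7 220.7] [ 0.585 -0.089]
scene 0.62 [281.  239.1] [0.592 0.029]
top 0.98 [318.9 197.2] [ 0.578 -0.085]
top 0.97 [234.6 192.4] [0.592 0.118]
top 0.49 [296.5 227.3] [ 0.506 -0.03 ]
top 0.47 [275.7 192.8] [0.59  0.019]
```

View pics/l2.png

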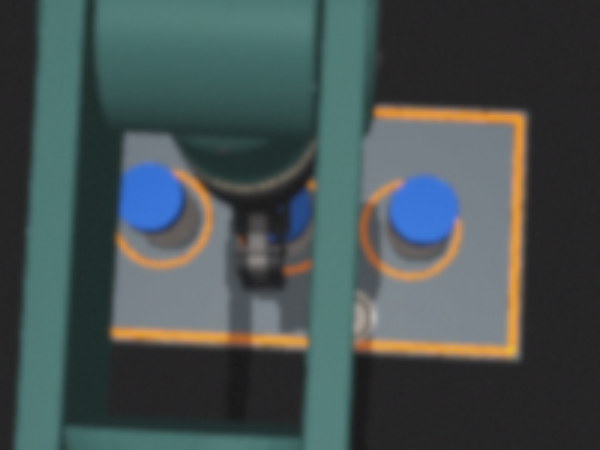

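The top view shows the left tin standing in its ring at about (152,197), with the gripper over the middle tin. Next I'll grasp and lift the middle tin.

Emit:
play_rows --plan '[{"claw": 0, "travel": [0, 0, 0.6], "turn": 0}, {"claw": 0, "travel": [0, 0, 1.4], "turn": 0}, {"claw": 0, "travel": [0, 0, 2.2], "turn": 0}, {"claw": 0, "travel": [0, 0, 3], "turn": 0}, {"claw": 0, "travel": [0, 0, 3.6], "turn": 0}, {"claw": 0, "travel": [0, 0, 4.2], "turn": 0}, {"claw": 0, "travel": [0, 0, 4.5], "turn": 0}, {"claw": 0, "travel": [0, 0, 4.6], "turn": 0}, {"claw": 0, "travel": [0, 0, 4.6], "turn": 0}, {"claw": 0.2, "travel": [0, 0, 4.6], "turn": 0}, {"claw": 0.3, "travel": [0, 0, 4.6], "turn": 0}, {"claw": 0.4, "travel": [0, 0, 4.6], "turn": 0}, {"claw": 0.6, "travel": [0, 0, 4.6], "turn": 0}, {"claw": 1, "travel": [0, 0, 4.6], "turn": 0}, {"claw": 1, "travel": [0, 0, 4.6], "turn": 0}, {"claw": 1, "travel": [0, 0, 4.6], "turn": 0}, {"claw": 1, "travel": [0, 0, 4.6], "turn": 0}, {"claw": 1, "travel": [0, 0, 4.6], "turn": 0}]'

```text
time: 11.6
eef_pos: [0.5837, 0.022, 0.0635]
tool_rot: [[-0.002, 1.0, 0.0], [1.0, 0.002, -0.0], [-0.0, 0.0, -1.0]]
ft_force: [-3.1, -0.4, 5.4]
grip_width: 0.0488
finger_force: 72.9
```

Emit:
play_rows --plan '[{"claw": 1, "travel": [0, 0, -0.1], "turn": 0}, {"claw": 1, "travel": [0, 0, -0.3], "turn": 0}, {"claw": 1, "travel": [0, 0, -0.6], "turn": 0}, {"claw": 1, "travel": [0, 0, -0.9], "turn": 0}, {"claw": 1, "travel": [0, 0, -1.1], "turn": 0}, {"claw": 1, "travel": [0, 0, -1.2], "turn": 0}, {"claw": 1, "travel": [0, 0, -1.2], "turn": 0}, {"claw": 1, "travel": [0, 0, -1.2], "turn": 0}, {"claw": 1, "travel": [0, 0, -1.2], "turn": 0}, {"claw": 1, "travel": [0, 0, -1.2], "turn": 0}]'

```text
time: 12.6
eef_pos: [0.5833, 0.022, 0.0978]
tool_rot: [[-0.002, 1.0, -0.001], [1.0, 0.002, 0.0], [0.0, -0.001, -1.0]]
ft_force: [0.3, 0.7, -4.4]
grip_width: 0.0488
finger_force: 73.1
```

```bash
python3 -c "
from h import *
weigh(12)
p=robot.camera('scene'); cv2.imwrite('pics/l3.png',cv2.resize(p['img'][150:300,180:380,::-1],(600,450)))"
```

```text
ft [ 0.048  0.178 -5.685] [0.49 0.35 0.39] eff [ 0.0000e+00 -4.2988e+01 -3.2176e+01  7.0000e-03  5.0000e-03  0.0000e+00]
```

View pics/l3.png

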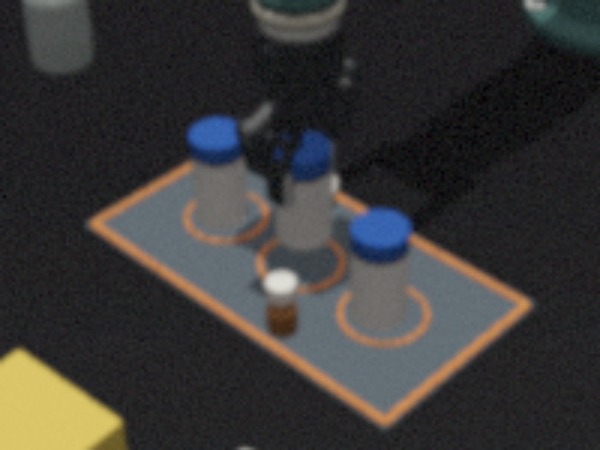

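The middle tin hangs upright at about (305,200), and the other two stand in their rings. It weighs about 5.8 N, so it's probably the full one. I'll set it back and check the right tin.

Emit:
play_rows --plan '[{"claw": 1, "travel": [0, 0, 0.3], "turn": 0}, {"claw": 1, "travel": [0, 0, 0.6], "turn": 0}, {"claw": 1, "travel": [0, 0, 0.9], "turn": 0}, {"claw": 1, "travel": [0, 0, 1.05], "turn": 0}, {"claw": 1, "travel": [0, 0, 1.15], "turn": 0}, {"claw": 1, "travel": [0, 0, 1.2], "turn": 0}, {"claw": 1, "travel": [0, 0, 1.2], "turn": 0}, {"claw": 1, "travel": [0, 0, 1.2], "turn": 0}, {"claw": 0.3, "travel": [0, 0, 1.2], "turn": 0}, {"claw": 0.2, "travel": [0, 0, 1.2], "turn": 0}, {"claw": 0, "travel": [0, 0, 1.2], "turn": 0}, {"claw": 0, "travel": [0, 0, 1.2], "turn": 0}, {"claw": 0, "travel": [0, 0, 1.2], "turn": 0}, {"claw": 0, "travel": [0, 0, 1.2], "turn": 0}]'

```text
time: 14.65
eef_pos: [0.5837, 0.022, 0.0623]
tool_rot: [[-0.002, 1.0, 0.0], [1.0, 0.002, 0.0], [0.0, 0.0, -1.0]]
ft_force: [0.3, -0.3, 0.3]
grip_width: 0.0856
finger_force: 0.0
```

Emit:
play_rows --plan '[{"claw": 0, "travel": [0, 0, -0.3], "turn": 0}, {"claw": 0, "travel": [0, 0, -0.9], "turn": 0}, {"claw": 0, "travel": [0, 0, -1.7], "turn": 0}, {"claw": 0, "travel": [0, 0, -2.6], "turn": 0}, {"claw": 0, "travel": [0, 0, -3.5], "turn": 0}, {"claw": 0, "travel": [0, 0, -4.2], "turn": 0}, {"claw": 0, "travel": [0, 0, -4.6], "turn": 0}, {"claw": 0, "travel": [-0.5, 0, -4.6], "turn": 0}, {"claw": 0, "travel": [-1.3, 0, -4.6], "turn": 0}, {"claw": 0, "travel": [-2.2, -0.1, -4.6], "turn": 0}, {"claw": 0, "travel": [-3, -0.1, -4.6], "turn": 0}, {"claw": 0, "travel": [-3.5, -0.1, -4.6], "turn": 0}, {"claw": 0, "travel": [-3.5, -0.1, -4.6], "turn": 0}, {"claw": 0, "travel": [-3.5, -0.1, -4.6], "turn": 0}]'

```text
time: 16.05
eef_pos: [0.5805, -0.083, 0.1995]
tool_rot: [[-0.001, 1.0, -0.001], [1.0, 0.001, 0.001], [0.001, -0.001, -1.0]]
ft_force: [-0.5, -0.7, 0.5]
grip_width: 0.0855
finger_force: 0.0
```

Run:
```python
from h import *
for c in ("scene","top"):
    p=robot.camera(c)
    for r in robot.spot_point(p,"tin_a")[:4]: print(c,round(r["p"],2),np.round(r["xy"],1),np.round(ray(p,r["xy"],.005),3)[:2])
    if c=="scene": cv2.imwrite('pics/l4.png',cv2.resize(p['img'][150:300,180:380,::-1],(600,450)))
```

```text
scene 0.78 [306.3 255. ] [0.598 0.121]
scene 0.69 [279.5 238.6] [0.593 0.024]
scene 0.65 [251.  221.2] [ 0.588 -0.089]
top 0.63 [272.3 194.9] [0.585 0.027]
top 0.55 [236.2 194.7] [0.586 0.114]
top 0.44 [315.7 196.1] [ 0.581 -0.077]
```

View pics/l4.png

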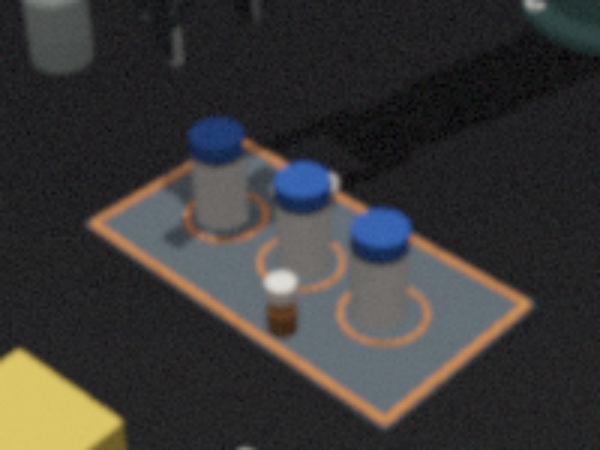

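All three tins stand upright in their rings, at about (218,180), (302,225) and (380,270). The gripper is above the right one.

Emit:
play_rows --plan '[{"claw": 0, "travel": [0, 0, 0.6], "turn": 0}, {"claw": 0, "travel": [0, 0, 1.4], "turn": 0}, {"claw": 0, "travel": [0, 0, 2.2], "turn": 0}, {"claw": 0, "travel": [0, 0, 3], "turn": 0}, {"claw": 0, "travel": [0, 0, 3.6], "turn": 0}, {"claw": 0, "travel": [0, 0, 4.2], "turn": 0}, {"claw": 0, "travel": [0, 0, 4.5], "turn": 0}, {"claw": 0, "travel": [0, 0, 4.6], "turn": 0}, {"claw": 0, "travel": [0, 0, 4.6], "turn": 0}, {"claw": 0.2, "travel": [0, 0, 4.6], "turn": 0}, {"claw": 0.3, "travel": [0, 0, 4.6], "turn": 0}, {"claw": 0.4, "travel": [0, 0, 4.6], "turn": 0}, {"claw": 0.6, "travel": [0, 0, 4.6], "turn": 0}, {"claw": 1, "travel": [0, 0, 4.6], "turn": 0}, {"claw": 1, "travel": [0, 0, 4.6], "turn": 0}, {"claw": 1, "travel": [0, 0, 4.6], "turn": 0}, {"claw": 1, "travel": [0, 0, 4.6], "turn": 0}, {"claw": 1, "travel": [0, 0, 4.6], "turn": 0}]'

```text
time: 18.05
eef_pos: [0.5814, -0.0832, 0.0635]
tool_rot: [[-0.002, 1.0, 0.002], [1.0, 0.002, -0.0], [-0.0, 0.002, -1.0]]
ft_force: [-1.4, 0.3, 5.3]
grip_width: 0.0489
finger_force: 72.7
```

Emit:
play_rows --plan '[{"claw": 1, "travel": [0, 0, -0.1], "turn": 0}, {"claw": 1, "travel": [0, 0, -0.3], "turn": 0}, {"claw": 1, "travel": [0, 0, -0.6], "turn": 0}, {"claw": 1, "travel": [0, 0, -0.9], "turn": 0}, {"claw": 1, "travel": [0, 0, -1.1], "turn": 0}, {"claw": 1, "travel": [0, 0, -1.2], "turn": 0}, {"claw": 1, "travel": [0, 0, -1.2], "turn": 0}, {"claw": 1, "travel": [0, 0, -1.2], "turn": 0}, {"claw": 1, "travel": [0, 0, -1.2], "turn": 0}, {"claw": 1, "travel": [0, 0, -1.2], "turn": 0}]'

```text
time: 19.05
eef_pos: [0.5805, -0.083, 0.0978]
tool_rot: [[-0.002, 1.0, -0.001], [1.0, 0.002, 0.0], [0.0, -0.001, -1.0]]
ft_force: [0.2, -0.1, -2.3]
grip_width: 0.0488
finger_force: 72.5
```

```bash
python3 -c "
from h import *
weigh(12)
p=robot.camera('scene'); cv2.imwrite('pics/l5.png',cv2.resize(p['img'][150:300,180:380,::-1],(600,450)))"
```

```text
ft [-0.095  0.06  -2.291] [0.33 0.45 0.46] eff [ 0.0000e+00 -4.1298e+01 -3.0588e+01 -1.0000e-03  3.0000e-03 -0.0000e+00]
```

View pics/l5.png

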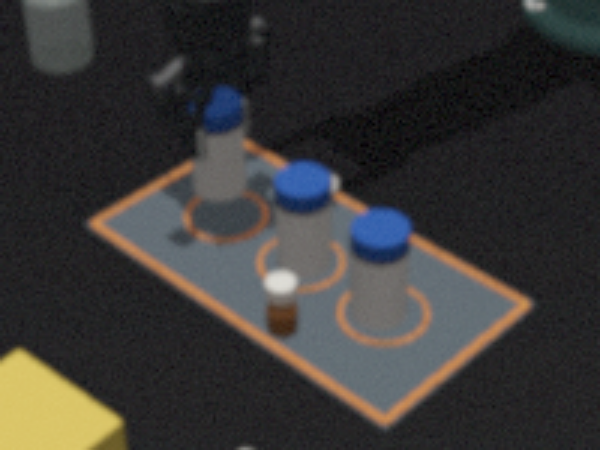

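The right tin hangs upright at about (222,150) and weighs about 2.4 N. The middle one is the heaviest. I'll put this one back and take the middle tin.

Emit:
play_rows --plan '[{"claw": 1, "travel": [0, 0, 0.3], "turn": 0}, {"claw": 1, "travel": [0, 0, 0.6], "turn": 0}, {"claw": 1, "travel": [0, 0, 0.9], "turn": 0}, {"claw": 1, "travel": [0, 0, 1.05], "turn": 0}, {"claw": 1, "travel": [0, 0, 1.15], "turn": 0}, {"claw": 1, "travel": [0, 0, 1.2], "turn": 0}, {"claw": 1, "travel": [0, 0, 1.2], "turn": 0}, {"claw": 1, "travel": [0, 0, 1.2], "turn": 0}, {"claw": 0.3, "travel": [0, 0, 1.2], "turn": 0}, {"claw": 0.2, "travel": [0, 0, 1.2], "turn": 0}, {"claw": 0, "travel": [0, 0, 1.2], "turn": 0}, {"claw": 0, "travel": [0, 0, 1.2], "turn": 0}, {"claw": 0, "travel": [0, 0, 1.2], "turn": 0}, {"claw": 0, "travel": [0, 0, 1.2], "turn": 0}]'

```text
time: 21.1
eef_pos: [0.5809, -0.083, 0.0622]
tool_rot: [[-0.002, 1.0, 0.0], [1.0, 0.002, 0.0], [0.0, 0.0, -1.0]]
ft_force: [-0.7, -0.2, 0.1]
grip_width: 0.0854
finger_force: 0.0
```

Emit:
play_rows --plan '[{"claw": 0, "travel": [0, 0, -0.3], "turn": 0}, {"claw": 0, "travel": [0, 0, -0.9], "turn": 0}, {"claw": 0, "travel": [0, 0, -1.7], "turn": 0}, {"claw": 0, "travel": [0, 0, -2.6], "turn": 0}, {"claw": 0, "travel": [0, 0, -3.5], "turn": 0}, {"claw": 0, "travel": [0, 0, -4.2], "turn": 0}, {"claw": 0, "travel": [0, 0, -4.6], "turn": 0}, {"claw": 0, "travel": [0.5, 0, -4.6], "turn": 0}, {"claw": 0, "travel": [1.3, 0, -4.6], "turn": 0}, {"claw": 0, "travel": [2.2, 0.1, -4.6], "turn": 0}, {"claw": 0, "travel": [3, 0.1, -4.6], "turn": 0}, {"claw": 0, "travel": [3.5, 0.1, -4.6], "turn": 0}, {"claw": 0, "travel": [3.5, 0.1, -4.6], "turn": 0}, {"claw": 0, "travel": [3.5, 0.1, -4.6], "turn": 0}]'

```text
time: 22.5
eef_pos: [0.5833, 0.022, 0.1996]
tool_rot: [[-0.003, 1.0, -0.001], [1.0, 0.003, -0.001], [-0.001, -0.001, -1.0]]
ft_force: [0.7, -0.6, 0.3]
grip_width: 0.0852
finger_force: 0.0
```

Emit:
play_rows --plan '[{"claw": 0, "travel": [0, 0, 0.6], "turn": 0}, {"claw": 0, "travel": [0, 0, 1.4], "turn": 0}, {"claw": 0, "travel": [0, 0, 2.2], "turn": 0}, {"claw": 0, "travel": [0, 0, 3], "turn": 0}, {"claw": 0, "travel": [0, 0, 3.6], "turn": 0}, {"claw": 0, "travel": [0, 0, 4.2], "turn": 0}, {"claw": 0, "travel": [0, 0, 4.5], "turn": 0}, {"claw": 0, "travel": [0, 0, 4.6], "turn": 0}, {"claw": 0, "travel": [0, 0, 4.6], "turn": 0}, {"claw": 0.2, "travel": [0, 0, 4.6], "turn": 0}, {"claw": 0.3, "travel": [0, 0, 4.6], "turn": 0}, {"claw": 0.4, "travel": [0, 0, 4.6], "turn": 0}, {"claw": 0.6, "travel": [0, 0, 4.6], "turn": 0}, {"claw": 1, "travel": [0, 0, 4.6], "turn": 0}, {"claw": 1, "travel": [0, 0, 4.6], "turn": 0}, {"claw": 1, "travel": [0, 0, 4.6], "turn": 0}, {"claw": 1, "travel": [0, 0, 4.6], "turn": 0}, {"claw": 1, "travel": [0, 0, 4.6], "turn": 0}]'

```text
time: 24.3
eef_pos: [0.584, 0.022, 0.0635]
tool_rot: [[-0.002, 1.0, 0.001], [1.0, 0.002, -0.0], [-0.0, 0.001, -1.0]]
ft_force: [-0.8, -0.1, 5.9]
grip_width: 0.0483
finger_force: 73.4
```

Emit:
play_rows --plan '[{"claw": 1, "travel": [0, 0, -0.1], "turn": 0}, {"claw": 1, "travel": [0, 0, -0.4], "turn": 0}, {"claw": 1, "travel": [0, 0, -0.8], "turn": 0}, {"claw": 1, "travel": [0, 0, -1.3], "turn": 0}, {"claw": 1, "travel": [0, 0, -1.9], "turn": 0}, {"claw": 1, "travel": [0, 0, -2.5], "turn": 0}, {"claw": 1, "travel": [0, 0, -3.1], "turn": 0}, {"claw": 1, "travel": [0, 0, -3.7], "turn": 0}, {"claw": 1, "travel": [0, 0, -4.3], "turn": 0}, {"claw": 1, "travel": [0, 0, -4.9], "turn": 0}, {"claw": 1, "travel": [0, 0, -5.5], "turn": 0}, {"claw": 1, "travel": [0, 0, -6], "turn": 0}, {"claw": 1, "travel": [0, 0, -6.3], "turn": 0}, {"claw": 1, "travel": [0, 0, -6.5], "turn": 0}, {"claw": 1, "travel": [0, 0, -6.5], "turn": 0}, {"claw": 1, "travel": [0, 0, -6.5], "turn": 0}, {"claw": 1, "travel": [0, 0, -6.5], "turn": 0}, {"claw": 1, "travel": [0, 0, -6.5], "turn": 0}]'

```text
time: 26.1
eef_pos: [0.5833, 0.022, 0.2562]
tool_rot: [[-0.002, 1.0, -0.002], [1.0, 0.002, 0.0], [0.0, -0.002, -1.0]]
ft_force: [0.0, -0.7, -5.8]
grip_width: 0.0486
finger_force: 73.2
```

```bash
python3 -c "
from h import *
weigh(12)
p=robot.camera('scene'); cv2.imwrite('pics/l6.png',cv2.resize(p['img'][100:310,160:440,::-1],(800,600)))"
```

```text
ft [ 0.027 -0.068 -5.656] [0.66 0.48 0.56] eff [-1.0000e-03 -4.1806e+01 -3.4329e+01  8.0000e-03  5.0000e-03 -0.0000e+00]
```

View pics/l6.png

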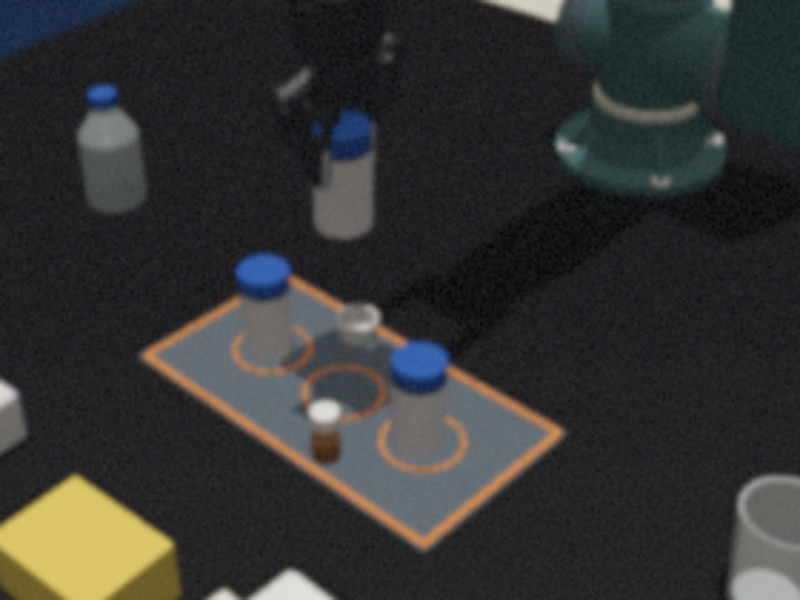

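The heavy tin is held upright at about (345,180), with its underside about 20 cm above the bench. The other two stand in their rings at about (265,310) and (420,400), and the other things on the bench are undisturbed.

```bash
python3 -c "
from h import *
print(robot.hand_in())"
```

```text
the job is handed in; nothing more can be done
None
```

The job is handed in, with no verdict returned: the tins weighed about 3.7 N (left), 5.8 N (middle) and 2.4 N (right), and the arm is holding the middle one upright about 20 cm above the bench with the other two back in their rings.

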